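# Lock the loose edge-trimming cutters away in the trimmer's cutter drawer

## Task

Put the loose edge-trimming cutters away: turn the red lock knob until it clicks over to free, and with the pull hook catch the brass loop hidden under the trimmer's apron and draw the cutter drawer right out. Set every loose cutter flat down on a drawer post of its own, then shut the drawer fully home and turn the knob back until it clicks into locked. Lay the pull hook flat on its rubber mat again, and leave the jar, the brush and the shoe where they stand.

Things in the scene. Friction and masses are not known exactly. Their poses are not given: they have to be found in the camera images.
- trimmer: Bench edge trimmer, fixed, green. Origin: centre of its 286 mm wide (y) by 340 mm deep (x) footprint, on the bench. Its front looks along its own -x (about world +y). Under its apron plate the front is open and the cutter drawer slides out along -x. The head (casting, motor, hose) stands on the apron at x > -10 mm, up to 380 mm high.
- apron_edge (a point): Middle of the top front edge of the trimmer's apron, a flat plate over its whole footprint: top 105 mm, underside 90 mm above the bench. Axes as the trimmer's.
- drawer (a joint): How far the cutter drawer is out, m: 0 home, 0.19 fully out at its stop (friction about 2 N). While the knob is locked, a pin just ahead of the front panel stops it after about 3 mm; a drawer that is not home keeps that pin from dropping.
- drawer_front (a point): Top middle of the outer face of the drawer's grey front panel (260 mm wide, 10 mm thick, 4 to 82 mm above the bench). Home, it is 78 mm behind the apron's front edge; fully out, 112 mm in front of it. Drawer side walls are 47 mm high, the inner floor 12 mm.
- drawer_eye (a point): Middle of the upright bar of the brass loop on the drawer front, 58 mm high, on the centre line; axes as the trimmer's. U of 6 mm bar: upright bar 26 mm ahead of the panel's face, between two level legs to it (centres 40 and 76 mm high). Open to both sides: a hook finger enters sideways, behind the bar. With the drawer home the bar is 52 mm behind the apron's edge, hidden under it.
- post0 (a point): Seat of drawer post 1 of 4, on its axis, 26 mm above the bench, on a 28 mm wide black boss 14 mm high. A cutter's underside rests here. The steel post, 11 mm thick, tapered nose, rises 25 mm above it. Posts stand in a row across the drawer, 56 mm apart, 60 mm behind the front panel's outer face; fully out, 52 mm in front of the apron's edge.
- post1 (a point): Seat of drawer post 2 of 4, on its axis, 26 mm above the bench, on a 28 mm wide black boss 14 mm high. A cutter's underside rests here. The steel post, 11 mm thick, tapered nose, rises 25 mm above it. Posts stand in a row across the drawer, 56 mm apart, 60 mm behind the front panel's outer face; fully out, 52 mm in front of the apron's edge.
- post2 (a point): Seat of drawer post 3 of 4, on its axis, 26 mm above the bench, on a 28 mm wide black boss 14 mm high. A cutter's underside rests here. The steel post, 11 mm thick, tapered nose, rises 25 mm above it. Posts stand in a row across the drawer, 56 mm apart, 60 mm behind the front panel's outer face; fully out, 52 mm in front of the apron's edge.
- post3 (a point): Seat of drawer post 4 of 4, on its axis, 26 mm above the bench, on a 28 mm wide black boss 14 mm high. A cutter's underside rests here. The steel post, 11 mm thick, tapered nose, rises 25 mm above it. Posts stand in a row across the drawer, 56 mm apart, 60 mm behind the front panel's outer face; fully out, 52 mm in front of the apron's edge.
- lock_knob (a joint): Turn of the lock knob, rad: 0 locked (wing towards the red dot), 1.4 free (wing's white line towards the green dot). It grows counterclockwise seen from above. A sprung detent hump lies midway, at 0.7 (about 0.2 N m to turn over it). Let go before 0.6 it springs back to 0; past about 0.8 it snaps on to 1.4; likewise the other way.
- knob_grip (a point): Middle of the knob's wing, on the knob's upright axis, 131 mm above the bench, on the apron top 71 mm behind its front edge and 90 mm from the centre line. The red wing is 14 mm thick, 42 mm long, 24 mm high (119 to 143 mm above the bench), on a 38 mm disc. The wing lies along this frame's y, which at 0 is the trimmer's y; the frame turns with the knob.
- cutter0: Edge-trimming cutter: toothed steel ring 46 mm across, 20 mm high, 16 mm bore, about 180 g. Origin: centre of its underside, z along the bore, up. It may be absent.
- cutter1: Edge-trimming cutter: toothed steel ring 46 mm across, 20 mm high, 16 mm bore, about 180 g. Origin: centre of its underside, z along the bore, up. It may be absent.
- cutter2: Edge-trimming cutter: toothed steel ring 46 mm across, 20 mm high, 16 mm bore, about 180 g. Origin: centre of its underside, z along the bore, up. It may be absent.
- cutter3: Edge-trimming cutter: toothed steel ring 46 mm across, 20 mm high, 16 mm bore, about 180 g. Origin: centre of its underside, z along the bore, up. It may be absent.
- pull_hook: Pull hook, about 230 g, lying flat. Orange handle 110 (x) by 28 (y) by 24 mm (z); origin: centre of the handle's underside. From the handle's +x end an 8 mm steel rod, 12 mm above the underside, runs to x = 205 mm, where an 8 mm finger bends off sideways to +y, its end 28 mm from the rod's axis.
- hook_grip (a point): Balance point of the hook, in its handle: x = 38 mm, y = 0, 12 mm above the handle's underside. Grip here across the 28 mm width.
- hook_tip (a point): Middle of the hook's finger: x = 205 mm, y = 14 mm, z = 12 mm in the hook's frame.
- hook_mat: Black rubber mat for the hook, fixed, 360 (x) by 110 (y) by 3 mm high. Origin: centre of its underside.
- wax_jar: Jar 64 mm across, 65 mm high, loose; not to be disturbed. Origin: centre of its underside.
- shoe_brush: Wooden shoe brush 150 by 50 by 48 mm, loose; not to be disturbed. Origin: centre of its underside.
- work_shoe: Brown shoe 270 mm long, 85 mm wide, 130 mm high, loose; not to be disturbed. Origin: centre of its sole.
There are look-alikes about, which are no part of the job. Leave any brown look-alike of the cutter3 alone. Leave any brown look-alike of the cutter0 alone.

How it is judged:
On the way, in this order (a step that is already met when the one before it is completed fails the run):
1. the lock knob is clicked over to free (value of joint lock_knob above 1.25 rad), for 0.2 s.
2. the drawer is drawn out with the hook's finger in its loop (value of joint drawer above 0.08 m and distance between hook_tip and drawer_eye below 0.03 m), for 0.1 s.
3. every loose cutter sits flat on a post of its own (((horizontal distance between cutter0 and post0 below 0.006 m and z of cutter0 in the frame of post0 between -0.003 and 0.004 m) or (horizontal distance between cutter0 and post1 below 0.006 m and z of cutter0 in the frame of post1 between -0.003 and 0.004 m) or (horizontal distance between cutter0 and post2 below 0.006 m and z of cutter0 in the frame of post2 between -0.003 and 0.004 m) or (horizontal distance between cutter0 and post3 below 0.006 m and z of cutter0 in the frame of post3 between -0.003 and 0.004 m)) and angle between each of cutter0, cutter1, cutter2, cutter3's own z axis and vertical below 0.12 rad and linear speed of each of cutter0, cutter1, cutter2, cutter3 below 0.05 m/s and ((horizontal distance between cutter1 and post0 below 0.006 m and z of cutter1 in the frame of post0 between -0.003 and 0.004 m) or (horizontal distance between cutter1 and post1 below 0.006 m and z of cutter1 in the frame of post1 between -0.003 and 0.004 m) or (horizontal distance between cutter1 and post2 below 0.006 m and z of cutter1 in the frame of post2 between -0.003 and 0.004 m) or (horizontal distance between cutter1 and post3 below 0.006 m and z of cutter1 in the frame of post3 between -0.003 and 0.004 m)) and ((horizontal distance between cutter2 and post0 below 0.006 m and z of cutter2 in the frame of post0 between -0.003 and 0.004 m) or (horizontal distance between cutter2 and post1 below 0.006 m and z of cutter2 in the frame of post1 between -0.003 and 0.004 m) or (horizontal distance between cutter2 and post2 below 0.006 m and z of cutter2 in the frame of post2 between -0.003 and 0.004 m) or (horizontal distance between cutter2 and post3 below 0.006 m and z of cutter2 in the frame of post3 between -0.003 and 0.004 m)) and ((horizontal distance between cutter3 and post0 below 0.006 m and z of cutter3 in the frame of post0 between -0.003 and 0.004 m) or (horizontal distance between cutter3 and post1 below 0.006 m and z of cutter3 in the frame of post1 between -0.003 and 0.004 m) or (horizontal distance between cutter3 and post2 below 0.006 m and z of cutter3 in the frame of post2 between -0.003 and 0.004 m) or (horizontal distance between cutter3 and post3 below 0.006 m and z of cutter3 in the frame of post3 between -0.003 and 0.004 m))), for 0.2 s.
4. the drawer is fully home (value of joint drawer below 0.005 m), for 0.2 s.
5. the knob is clicked back to locked (value of joint lock_knob below 0.12 rad and value of joint drawer below 0.005 m), for 0.2 s.
At the end, for the whole second after the job is handed in: Every cutter that is present sits flat (within 0.12 rad) on a drawer post of its own, within 6 mm of its axis and 4 mm of its seat height; the drawer is home within 5 mm; the knob is locked (below 0.12 rad); the hook lies still and flat (within 0.2 rad) with its balance point over its mat (all of step 3 and all of step 5 and x of hook_grip in the frame of hook_mat between -0.18 and 0.18 m and y of hook_grip in the frame of hook_mat between -0.055 and 0.055 m and z of hook_grip in the frame of hook_mat below 0.03 m and angle between pull_hook's own z axis and vertical below 0.2 rad and linear speed of pull_hook below 0.02 m/s); the robot touches nothing.
It fails at once if the jar is disturbed (moved more than 30 mm) (distance of wax_jar from where it was at the start of the episode above 0.03 m).
It fails at once if the brush is disturbed (moved more than 30 mm) (distance of shoe_brush from where it was at the start of the episode above 0.03 m).
It fails at once if the shoe is disturbed (moved more than 30 mm) (distance of work_shoe from where it was at the start of the episode above 0.03 m).
Of cutter0, cutter1, cutter2, cutter3 only 2 to 4 are there at a start; the rules pass over those that are not, and their reading is None.
At some moment in a run one of pull_hook, cutter0, cutter1, cutter2, cutter3 may be knocked a few centimetres aside while the robot is not near it.
Once in a run the grip may slacken for a moment while it holds something.
It also fails if it takes over 210 s, if anything falls off the work surface, if the arm or the gripper's body presses on something with over 40 N, if the wrist force passes 120 N, or if a joint passes its speed limit or range.

## Robot

A 6-joint arm with a two-finger parallel gripper is mounted at the origin on the work surface. World frame = base frame: x ahead of the robot, y to its left, z up, the work surface at z = 0. Lengths are in m, angles in rad, forces in N, time in s.
With the tool pointing down it reaches from about 0.35 to 0.975 m from the base axis. Payload 7.1 kg.
Tool frame: the origin (TCP) lies midway between the tips of the shut fingers; the grasp point (between the pads) lies 19 mm behind it; z points along the fingers, x is the direction in which the jaws open and shut, and the axes are right-handed (so a half turn about z gives the same grasp; the last joint's range is limited). The gripper opens to 88 mm and grips with 3 to 60 N. Pads are 20 mm wide; open, the fingers measure 115 mm over their backs; the gripper's body (75 mm by 178 mm) begins 61 mm behind the grasp point.
Start: joints at [-1.198, 0.423, 1.63, -0, 1.089, -0.019], TCP at [0.239, -0.578, 0.223] pointing down, gripper open.
Joint ranges: [-3, 3], [-0.9, 2.11], [0.09, 2.58], [-1.31, 4.45], [0.11, 2.69], [-2.54, 2.54]. Speed limits (rad/s): [2.39, 2.39, 3.01, 3.14, 3.14, 3.14].

## Interface

Orientations are given as a unit quaternion [w, x, y, z].
In Python, from station import move_pose, movel, movej, command_gripper, wait, inverse_kinematics, read_camera, camera_info, MotionError, job_done, get_time, get_joint_pos, get_qvel, get_effort, get_tcp_pos, get_ee_rot, get_ft_force, get_ft_torque, get_grip_width gives the robot as it stands. Calls block until the motion is done:
- move_pose(position, orientation): joint-space move of the TCP to a pose.
- movel(position, frame=None, v=0.15, until_force=None): straight line of the TCP; frame=None keeps the orientation; v is the mean speed in m/s. With until_force (N) it stops when the force on the tool has changed by that much, and returns True; else False.
- movej(angles): joint-space move.
- command_gripper(opening): opening from 0.0 (shut) to 1.0 (fully open); the grip force is fixed at half the most; returns when the fingers have stopped.
- wait(seconds).
- inverse_kinematics(position, orientation): joint angles nearest the present ones, or None.
- read_camera(name): name is "side" or "top" or "wrist"; returns the picture (480x640x3 uint8, red, green, blue); there is no depth.
- camera_info(name): a dict with "intrinsics" (3x3 intrinsics, pixels), "T" (4x4, takes a point from camera to world coordinates); the wrist camera has in their place "tool_from_camera" (4x4, takes a point from camera to tool coordinates, whose origin is the TCP and whose axes are the tool frame's). Camera axes: x right, y up, looking along -z (the intrinsics and any distortion apply to the point x, -y, -z); pixel columns grow to the right and rows downward; lengths in m; the calibration is good to about 2 mm. The wrist camera is an equidistant fisheye: a pixel r from the principal point sees the ray r / f radians off the axis. A picture is of the moment at which its call begins: read the wrist's pose just before it. camera_info takes no time and is no camera call.
A pose or a line that the arm cannot do raises MotionError and nothing moves.
- job_done(): hands the job in, once; it reports no verdict.
Readings, each from a call of its own:
- get_time(): time.
- get_joint_pos(): joint angles.
- get_qvel(): joint speeds.
- get_effort(): joint torques, N m.
- get_tcp_pos(): TCP position.
- get_ee_rot(): TCP orientation.
- get_ft_force(): force on the tool from outside, world axes, zero at the start.
- get_ft_torque(): the same for the moment, N m.
- get_grip_width(): opening from 0.0 (shut) to 1.0 (fully open).
Only numpy, scipy, OpenCV 4.12 (cv2) and the standard library are available. Lean on these libraries where they do the work, as an engineer would, in place of code of your own. Each camera call takes 0.05 s, during which the arm holds its last target. There are 200 camera calls.

## Working session

There is one attempt and no reset: what is moved stays moved. The work goes in short steps, each a Python script; the robot and the scene stay as the last script left them, time stands still between calls to the robot, and variables do not carry over. Pictures are saved under pics/ and viewed, about 12 in all and at most 16, crops included, and the job is handed in when it is done.

```bash
ls; mkdir -p pics; python3 - <<'E'
from station import *
import cv2,numpy as np
np.set_printoptions(precision=4,suppress=True)
for n in ["top","side","wrist"]:
    im=read_camera(n); cv2.imwrite(f"pics/{n}0.png",im[:,:,::-1]); print(n,camera_info(n))
print(get_tcp_pos(),get_ee_rot(),get_time())
E
```

```text
pics
top {'intrinsics': array([[574.3432,   0.    , 314.3014],
       [  0.    , 574.3432, 241.7833],
       [  0.    ,   0.    ,   1.    ]]), 'T': array([[-0.007 ,  0.993 , -0.1177,  0.4945],
       [-0.9998, -0.0092, -0.0177,  0.0425],
       [-0.0187,  0.1176,  0.9929,  1.1511],
       [ 0.    ,  0.    ,  0.    ,  1.    ]])}
side {'intrinsics': array([[452.539 ,   0.    , 317.559 ],
       [  0.    , 452.539 , 230.2763],
       [  0.    ,   0.    ,   1.    ]]), 'T': array([[ 0.9738,  0.1883, -0.1278,  0.4863],
       [-0.2272,  0.7729, -0.5924, -0.5238],
       [-0.0128,  0.6059,  0.7954,  0.8423],
       [ 0.    ,  0.    ,  0.    ,  1.    ]])}
wrist {'intrinsics': array([[371.6483,   0.    , 321.7463],
       [  0.    , 371.6483, 238.5651],
       [  0.    ,   0.    ,   1.    ]]), 'tool_from_camera': array([[ 1.    , -0.0009,  0.0004, -0.0011],
       [-0.0008, -0.9592, -0.2828, -0.0781],
       [ 0.0006,  0.2828, -0.9592, -0.1609],
       [ 0.    ,  0.    ,  0.    ,  1.    ]])}
[ 0.2385 -0.5772  0.2221] [-0.0003  0.8312 -0.5559 -0.0005] 0.15
```

View pics/top0.png

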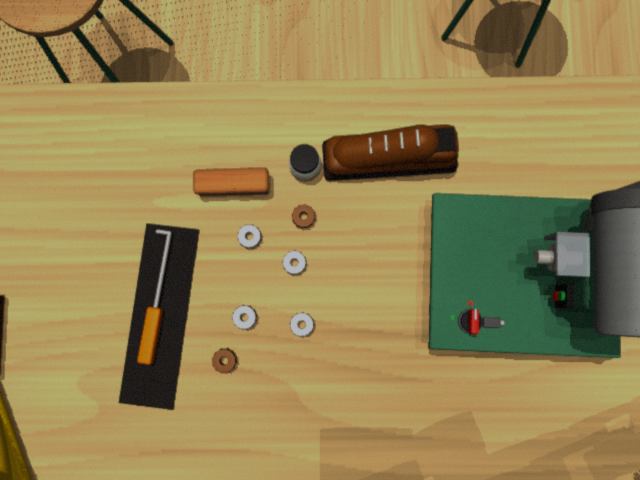

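View pics/side0.png

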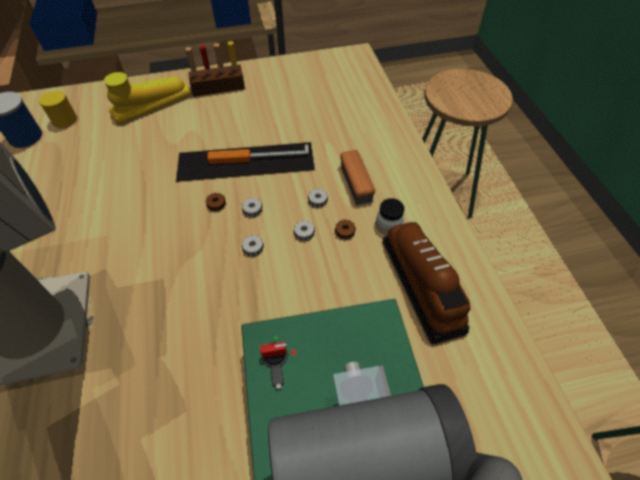

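The top view shows four grey rings at about (250,237), (294,262), (244,317) and (302,324). Two brown look-alikes sit at (304,216) and (224,360), and I'll leave those alone. The hook is on its mat (handle (149,335), finger end (157,232)). The knob's wing is at (474,321), with the red dot above it and the green dot to its left. I'll localise all of these next.

```bash
cat > h.py <<'E'
from station import *
import cv2,numpy as np
from scipy.spatial.transform import Rotation as R
np.set_printoptions(precision=4,suppress=True)
def pix2w(cam,uv,z):
    i=camera_info(cam);K=i["intrinsics"];T=i["T"];uv=np.atleast_2d(np.asarray(uv,float))
    d=np.c_[(uv[:,0]-K[0,2])/K[0,0],-(uv[:,1]-K[1,2])/K[1,1],-np.ones(len(uv))]@T[:3,:3].T
    return T[:3,3]+d*((z-T[2,3])/d[:,2])[:,None]
def wT():
    q=get_ee_rot();T=np.eye(4);T[:3,:3]=R.from_quat([q[1],q[2],q[3],q[0]]).as_matrix();T[:3,3]=get_tcp_pos()
    return T@camera_info("wrist")["tool_from_camera"]
def wpix2w(T,uv,z):
    K=camera_info("wrist")["intrinsics"];uv=np.atleast_2d(np.asarray(uv,float))
    a=(uv-K[:2,2])/K[0,0];r=np.linalg.norm(a,axis=1)+1e-12
    d=np.c_[a[:,0]/r*np.sin(r),-a[:,1]/r*np.sin(r),-np.cos(r)]@T[:3,:3].T
    return T[:3,3]+d*((z-T[2,3])/d[:,2])[:,None]
def w2wpix(T,p):
    K=camera_info("wrist")["intrinsics"];c=(np.atleast_2d(p)-T[:3,3])@T[:3,:3]
    v=np.c_[c[:,0],-c[:,1],-c[:,2]];s=np.linalg.norm(v[:,:2],axis=1)+1e-12;t=np.arctan2(s,v[:,2])
    return v[:,:2]/s[:,None]*t[:,None]*K[0,0]+K[:2,2]
def ori(a):
    "tool down, tool x (jaws) at world angle a"
    c,s=np.cos(a),np.sin(a);M=np.array([[c,s,0],[s,-c,0],[0,0,-1]]);q=R.from_matrix(M).as_quat()
    return np.array([q[3],q[0],q[1],q[2]])
def shot(cam,name,crop=None,k=1):
    T=wT() if cam=="wrist" else None
    im=read_camera(cam)
    o=im if crop is None else im[crop[1]:crop[3],crop[0]:crop[2]]
    cv2.imwrite(f"pics/{name}.png",cv2.resize(o,None,fx=k,fy=k,interpolation=cv2.INTER_CUBIC)[:,:,::-1]);return im,T
def blobs(mask,amin):
    n,l,s,c=cv2.connectedComponentsWithStats(mask.astype(np.uint8));return [(s[i],c[i],l==i) for i in range(1,n) if s[i][4]>amin]
E
python3 - <<'E'
from h import *
im=cv2.imread("pics/top0.png")[:,:,::-1];hsv=cv2.cvtColor(im,cv2.COLOR_RGB2HSV);H,S,V=cv2.split(hsv)
g=(H>65)&(H<90)&(S>120)
for s,c,m in blobs(g,3000):
    pts=np.argwhere(m)[:,::-1].astype(np.float32);h=cv2.convexHull(pts);a=cv2.approxPolyDP(h,6,True)[:,0]
    print("green",s,a.tolist(),pix2w("top",a,0.105)[:,:2].tolist())
    rows=np.arange(205,345);left=[np.where(m[r])[0].min() for r in rows]
    f=np.polyfit(rows,left,1);w=pix2w("top",[[np.polyval(f,205),205],[np.polyval(f,345),345]],.105);print("edge",w,np.degrees(np.arctan2(*(w[0]-w[1])[[1,0]])))
gr=(S<50)&(V>130)
for s,c,m in blobs(gr,60):
    if 200<c[0]<340: print("ring",s,c,pix2w("top",[c],.015)[0],pix2w("top",[[s[0]+s[2]/2-.5,s[1]+s[3]/2-.5]],.015)[0])
o=(H>5)&(H<20)&(S>200)&(V>150)
for s,c,m in blobs(o,200):
    r=cv2.minAreaRect(np.argwhere(m)[:,::-1].astype(np.float32));print("orange",s,c,r,pix2w("top",[r[0]],.027)[0])
r=((H<6)|(H>174))&(S>170)&(V>100)
for s,c,m in blobs(r,5): print("red",s,c,pix2w("top",[c],.14)[0])
bk=(V<45)
for s,c,m in blobs(bk,800): 
    rr=cv2.minAreaRect(np.argwhere(m)[:,::-1].astype(np.float32));print("black",s,c,rr,pix2w("top",[rr[0]],.003)[0])
print(pix2w("top",[[163,232],[157,307],[304,160],[230,182],[304,216],[224,360]],.015))
E
```

```text
green [  429   194   190   163 18827] [[618.0, 355.0], [430.0, 347.0], [434.0, 195.0], [590.0, 201.0]] [[0.4111331193789406, -0.47659222893077946], [0.4270795788969306, -0.1444494669008216], [0.7033863465820784, -0.16027624882953212], [0.6891225245804757, -0.44481722982740063]]
edge [[ 0.6847 -0.1578  0.105 ]
 [ 0.4306 -0.1448  0.105 ]] -2.917417272690941
ring [238 225  22  22 338] [248.5473 235.4349] [0.6432 0.1942 0.015 ] [0.6431 0.1943 0.015 ]
ring [283 251  23  23 347] [293.7089 261.8156] [0.5895 0.104  0.015 ] [0.5891 0.1034 0.015 ]
ring [232 306  23  23 354] [243.4605 316.8955] [0.4818 0.2032 0.015 ] [0.4816 0.2041 0.015 ]
ring [290 313  23  23 365] [301.0767 324.1123] [0.467  0.0899 0.015 ] [0.4672 0.09   0.015 ]
orange [138 307  22  57 701] [148.4365 335.3495] ((148.50547790527344, 335.0963134765625), (12.630066871643066, 56.04007339477539), 10.784297943115234) [0.4481 0.3863 0.027 ]
red [468 301   5   5  16] [469.6875 303.125 ] [ 0.5043 -0.2094  0.14  ]
red [471 310   8  24 157] [474.3439 322.7707] [ 0.4703 -0.2161  0.14  ]
black [ 323  142  134   39 1505] [395.8239 168.5794] ((388.19415283203125, 167.53268432617188), (134.7051544189453, 37.13080978393555), 6.193904399871826) [ 0.7817 -0.0888  0.003 ]
black [ 527  192   89  144 3538] [579.7046 274.9285] ((569.6923217773438, 261.5384521484375), (84.53630828857422, 143.2235870361328), 3.1798300743103027) [ 0.5864 -0.4446  0.003 ]
black [ 120  225   78  184 7968] [160.0703 317.3761] ((158.61209106445312, 315.80023193359375), (53.58411407470703, 180.7882843017578), 8.190860748291016) [0.4849 0.3744 0.003 ]
[[0.6518 0.3663 0.015 ]
 [0.5023 0.3746 0.015 ]
 [0.7963 0.0825 0.015 ]
 [0.7525 0.2325 0.015 ]
 [0.6814 0.0831 0.015 ]
 [0.3986 0.2406 0.015 ]]
```

```bash
cat >> h.py <<'E'
e=np.array([.9987,-.0511,0]);f=np.array([.0511,.9987,0]);TH=-.0511
mid=np.array([.565,-.152,0]) # apron edge middle
E
python3 - <<'E'
from h import *
k=mid-.071*f-.09*e; print(k)
move_pose([k[0],k[1]+.06,.30],ori(-np.pi/2+TH)); print(get_joint_pos(),get_tcp_pos())
shot("wrist","k1")
E
```

```text
[ 0.4715 -0.2183  0.    ]
[-0.3488  0.1441  1.8265 -0.0002  1.1711  1.2736] [ 0.4714 -0.1589  0.2999]
```

View pics/k1.png

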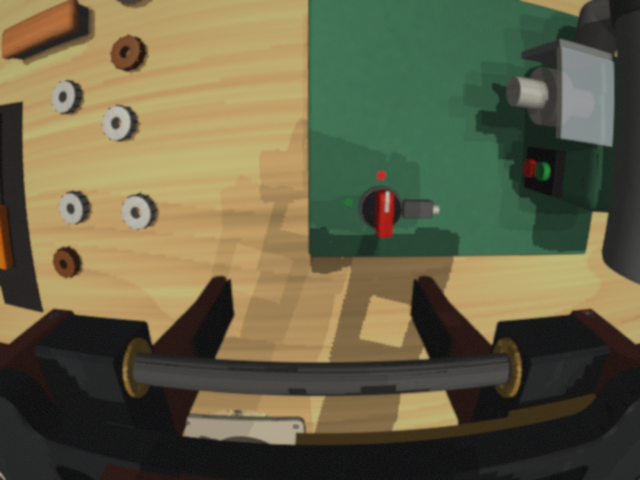

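The wrist view shows the red wing centred near (385,213), the white line towards the red dot at (381,175) and the green dot at (348,202). The head is well clear to the right. I'll measure the wing, then turn it.

```bash
python3 - <<'E'
from h import *
im,T=shot("wrist","k2");H,S,V=cv2.split(cv2.cvtColor(im,cv2.COLOR_RGB2HSV))
m=((H<6)|(H>174))&(S>150)&(V>80)
for s,c,mm in blobs(m,60):
    if s[1]<300 and s[0]<450: print(s,c,wpix2w(T,[c],.139))
k=mid-.071*f-.09*e
E
```

```text
[377 190  18  48 632] [384.5411 215.7642] [[ 0.4725 -0.2141  0.139 ]]
```

```bash
python3 - <<'E'
from h import *
a0=-np.pi/2+TH; k=np.array([.472,-.2155])
command_gripper(.5)
move_pose([*k,.19],ori(a0))
print("hit",movel([*k,.127],v=.05,until_force=8),get_tcp_pos(),get_grip_width())
command_gripper(0); print("w",get_grip_width()*88,get_ft_force())
for d in (.25,.5,.75,1.0,1.2):
    movel([*k,.127],frame=ori(a0+d),v=.05); print(d,get_ft_force(),get_ft_torque())
shot("wrist","k3")
E
```

```text
hit False [ 0.4722 -0.2156  0.1273] 0.5053565827561468
w 13.236724516935364 [-1.2001 -3.2605  0.7255]
0.25 [-2.1078 -5.3615  0.9229] [-0.8632  0.2887 -0.1075]
0.5 [-1.8954 -7.1532 -0.7367] [-1.1979  0.2981 -0.0093]
0.75 [-1.1826 -7.7583 -1.0967] [-1.2964  0.168   0.0315]
1.0 [ 0.1225 -8.9575 -2.6607] [-1.581   0.0263  0.133 ]
1.2 [  0.7354 -10.5426  -4.5367] [-1.6088 -0.0863  0.1728]
```

```bash
python3 - <<'E'
from h import *
a0=-np.pi/2+TH
movel([.472,-.217,.127],frame=ori(a0+1.38),v=.05);print(get_ft_force(),get_ft_torque())
command_gripper(.5)
p=get_tcp_pos();movel([p[0],p[1],.22]);shot("top","k4",(410,260,530,350),4)
E
```

```text
[ 3.9083 -3.1358 -2.3798] [-0.4422 -0.7298  0.0856]
```

```bash
python3 - <<'E'
from h import *
# hover over hook, look
p=[.49,.30,.30]
move_pose(p,ori(-.0)) if 0 else move_pose(p,ori(np.pi/2-.2))
print(get_joint_pos(),get_time())
shot("wrist","h1");im=read_camera("top");cv2.imwrite("pics/k5.png",cv2.resize(im[265:345,420:520],None,fx=4,fy=4)[:,:,::-1])
E
python3 -c "
import cv2,numpy as np
a=cv2.imread('pics/h1.png');b=cv2.imread('pics/k5.png');c=np.zeros((480,640+160,3),np.uint8);c[:,:640]=a;b=cv2.resize(b,(160,128));c[:128,640:]=b;cv2.imwrite('pics/hk.png',c)"
```

```text
[ 0.5273  0.2684  1.6685 -0.0002  1.2052 -0.8419] 11.0917
```

View pics/hk.png

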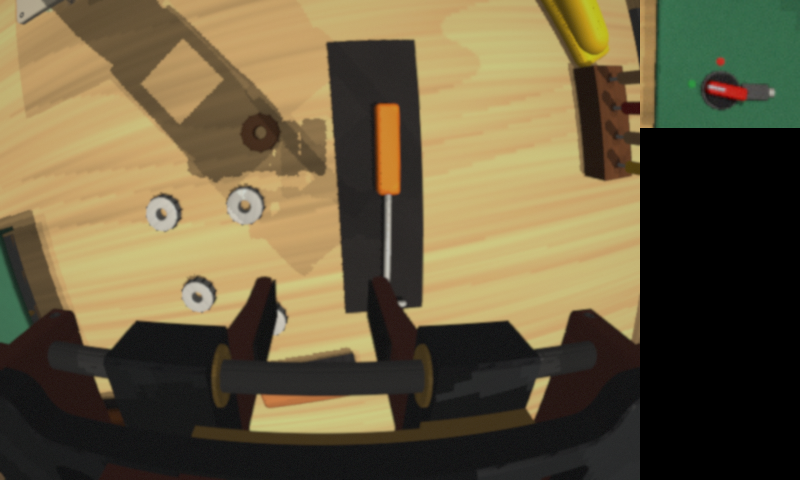

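The knob's white line now points at the green dot, so it is free. The hook handle is at (388,149) with the rod running down to (388,275). I'll fit it and grasp.

```bash
python3 - <<'E'
from h import *
def handle(im,T):
    H,S,V=cv2.split(cv2.cvtColor(im,cv2.COLOR_RGB2HSV));m=(H>5)&(H<20)&(S>200)&(V>190)
    s,c,mm=max(blobs(m,300),key=lambda b:b[0][4]);pts=np.argwhere(mm)[:,::-1]
    w=wpix2w(T,pts,.027)[:,:2].astype(np.float32)
    (cx,cy),sz,_=r=cv2.minAreaRect(w);b=cv2.boxPoints(r);d=[b[1]-b[0],b[2]-b[1]];d=max(d,key=np.linalg.norm);d=d/np.linalg.norm(d)
    if d[0]<0:d=-d
    return np.array([cx,cy]),np.arctan2(d[1],d[0]),sz
im,T=shot("wrist","h2");c,h,sz=handle(im,T);print(c,h,sz)
# hover over it, second look from straight above
g=c+.038*np.array([np.cos(h),np.sin(h)])
command_gripper(.7)
move_pose([*g,.22],ori(h+np.pi/2));im,T=shot("wrist","h3");print(handle(im,T),get_joint_pos())
E
```

```text
[0.4479 0.3888] -0.16895664 (0.022827032953500748, 0.10354942083358765)
(array([0.485 , 0.3837]), np.float32(-0.16707158), (0.0216374509036541, 0.02995905838906765)) [ 0.6473  0.4144  1.6478 -0.0005  1.0785 -0.7544]
```

View pics/h3.png

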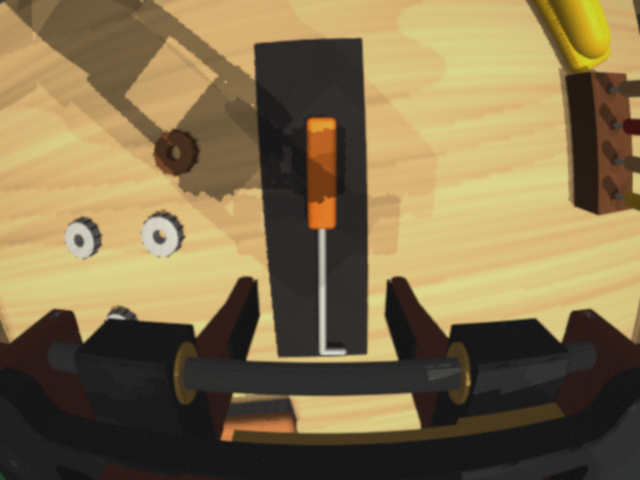

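```bash
python3 - <<'E'
from h import *
T=wT();q=np.array([[321.5,118],[321.5,228],[321.5,173]])
w=wpix2w(T,q,.027);print(w,get_tcp_pos());h=-.168;u=np.array([np.cos(h),np.sin(h)])
print(wpix2w(T,[[323,345]],.019))
print("len",np.linalg.norm(w[1]-w[0]))
# handle front end -> origin 55 mm back; grip 38 mm ahead of centre
c=(w[0]+w[1])[:2]/2; g=c+.038*u; print(c,g)
print("hit",movel([*g,.07],frame=ori(h+np.pi/2)),movel([*g,.006],v=.06,until_force=8),get_tcp_pos())
command_gripper(0);print("w",get_grip_width()*88,get_ft_force())
movel([*g,.16],v=.1);print(get_grip_width()*88,get_ft_force())
shot("wrist","h4")
E
```

```text
[[0.3962 0.3985 0.027 ]
 [0.5019 0.3806 0.027 ]
 [0.4482 0.3897 0.027 ]] [0.4859 0.3821 0.2211]
[[0.6408 0.3587 0.019 ]]
len 0.10719133814656383
[0.449  0.3896] [0.4865 0.3832]
hit False False [0.4868 0.3834 0.0064]
w 27.86482396066419 [-0.7296 -1.3586  2.7751]
28.004426602024136 [-0.6379 -0.7802 -2.425 ]
```

View pics/h4.png

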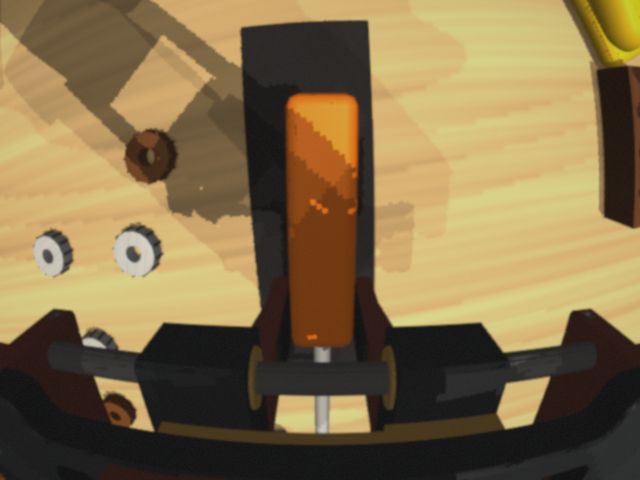

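```bash
python3 - <<'E'
from h import *
T=wT();p=get_tcp_pos();h=-.168;u=np.array([np.cos(h),np.sin(h),0]);n=np.array([-u[1],u[0],0])
w=wpix2w(T,[[322,97],[322,347]],p[2]+.021)-p;print("along",w@u,"lat",w@n)
A=TH # jaws along e
def at(ff,ee,z,v=.15): 
    q=mid+ff*f+ee*e; return movel([q[0],q[1],z],frame=ori(A),v=v,until_force=None)
q=mid+.30*f-.045*e
move_pose([q[0],q[1],.20],ori(A));print(get_joint_pos())
at(.30,-.045,.049)
q=mid+.103*f-.045*e
print("hit",movel([q[0],q[1],.049],v=.08,until_force=5),get_tcp_pos(),q,get_ft_force())
shot("side","s1",(180,80,420,360),2)
E
```

```text
along [-0.0912  0.0134] lat [0.0013 0.0014]
[0.2521 0.3513 1.8023 0.0003 0.988  0.3012]
hit False [ 0.5254 -0.0466  0.049 ] [ 0.5253 -0.0468  0.    ] [ 0.1456 -0.0442 -2.0256]
```

View pics/s1.png

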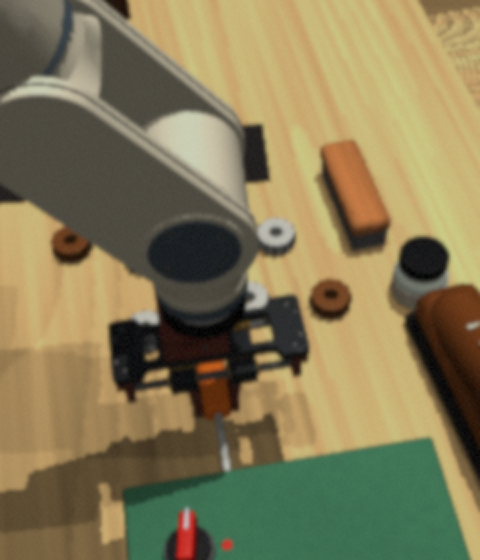

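```bash
python3 - <<'E'
from h import *
def go(ff,ee,z=.049,v=.05,uf=None):
    q=mid+ff*f+ee*e; r=movel([q[0],q[1],z],v=v,until_force=uf); print(ff,ee,r,((get_tcp_pos()-mid)@np.c_[f,e]),get_ft_force()); return r
go(.098,-.045,uf=5)
if not go(.098,-.016,uf=4):
    go(.118,-.016,v=.04); go(.14,-.016,v=.04)
E
```

```text
0.098 -0.045 False [ 0.0977 -0.045 ] [ 0.1298 -0.1263 -2.9559]
0.098 -0.016 False [ 0.098  -0.0163] [ 0.6109 -0.12   -2.335 ]
0.118 -0.016 False [ 0.1183 -0.016 ] [ 0.1141  0.0284 -2.6315]
0.14 -0.016 False [ 0.1404 -0.0161] [-0.1398  0.5169 -2.134 ]
```

```bash
python3 - <<'E'
from h import *
def go(ff,ee,z=.049,v=.05,uf=None):
    q=mid+ff*f+ee*e; r=movel([q[0],q[1],z],v=v,until_force=uf); print(ff,ee,r,((get_tcp_pos()-mid)@np.c_[f,e]),get_ft_force(),get_grip_width()*88); return r
go(.18,-.016,v=.05);go(.21,-.016,v=.05)
a,_=shot("side","s2");b,_=shot("top","t2")
c=np.hstack([cv2.resize(a[180:380,200:400],(400,400)),cv2.resize(b[180:380,300:500],(400,400))]);cv2.imwrite("pics/st2.png",c[:,:,::-1])
E
```

```text
0.18 -0.016 False [ 0.1802 -0.016 ] [ 0.1101 -0.1369 -3.0716] 27.820289152543804
0.21 -0.016 False [ 0.2104 -0.016 ] [-0.63   -0.3099 -2.0237] 27.83722048613486
```

View pics/st2.png

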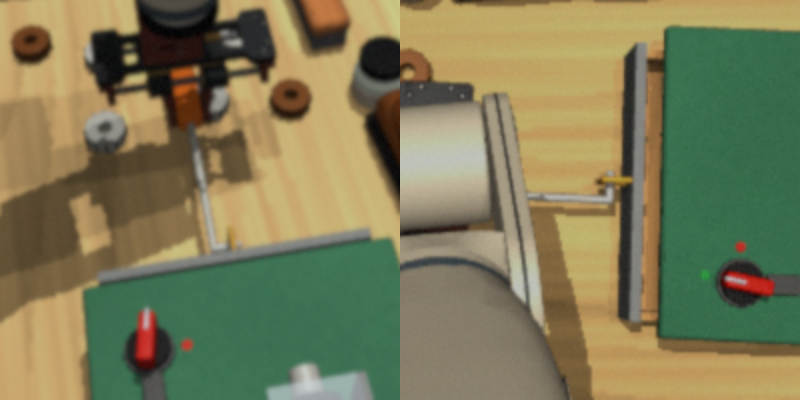

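The hook finger is behind the brass loop and the drawer is coming out. I'll draw it to its stop, unhook, and lay the hook back.

```bash
python3 - <<'E'
from h import *
def go(ff,ee,z=.049,v=.05,uf=None):
    q=mid+ff*f+ee*e; r=movel([q[0],q[1],z],v=v,until_force=uf); print(ff,ee,r,((get_tcp_pos()-mid)@np.c_[f,e]),get_ft_force(),get_grip_width()*88); return r
go(.31,-.016,uf=10)
ff=((get_tcp_pos()-mid)@f)
go(ff-.006,-.016)
go(ff-.006,-.055)
go(ff+.06,-.055,v=.1); 
p=get_tcp_pos();movel([p[0],p[1],.2])
g=np.array([.4865,.3832]);h=-.168
move_pose([*g,.16],ori(h+np.pi/2));print(get_joint_pos(),get_grip_width()*88)
shot("wrist","h6")
print(movel([*g,.0075],v=.06,until_force=10),get_tcp_pos())
command_gripper(.6);movel([*g,.25]);im,T=shot("wrist","h7");b,_=shot("top","t3")
c=np.hstack([cv2.resize(im,(400,300)),b[100:400,100:500]]);cv2.imwrite("pics/h8.png",c[:,:,::-1]);print(get_time())
E
```

```text
0.31 -0.016 True [ 0.3003 -0.0166] [ 1.3528 -2.6629 -2.2754] 27.94919406075057
0.29430842817161207 -0.016 False [ 0.2942 -0.016 ] [ 0.1982  0.2335 -3.1715] 27.782248748253043
0.29430842817161207 -0.055 False [ 0.2944 -0.0545] [ 0.8712  0.2215 -1.8675] 27.562037217665182
0.36030842817161207 -0.055 False [ 0.3601 -0.0553] [ 0.2701  0.0366 -3.2324] 27.8192966866986
[ 0.6475  0.4899  1.6876 -0.0002  0.9652 -0.7535] 27.841022150838555
False [0.4866 0.3833 0.0077]
37.0583
```

View pics/h8.png

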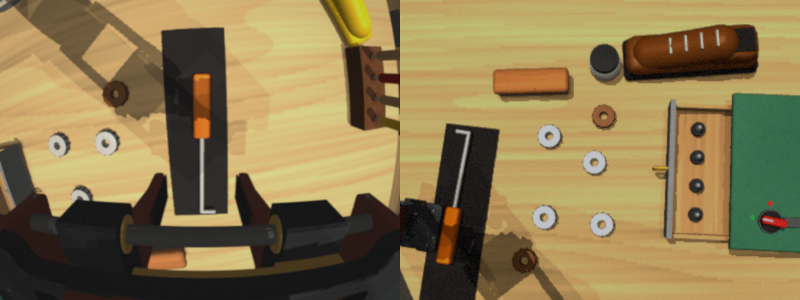

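The hook is back on its mat and the drawer is fully out, with four empty posts visible. Next I'll measure the posts and rings.

```bash
cat >> h.py <<'E'
posts=[mid+.052*f+s*e for s in (-.084,-.028,.028,.084)]
E
python3 - <<'E'
from h import *
# look at the posts with the wrist camera: camera is offset to tool -y
q=mid+.13*f
move_pose([q[0]-.02,q[1]+.03,.26],ori(-np.pi/2+TH));print(get_joint_pos())
im,T=shot("wrist","p1")
for p in posts: print(p,w2wpix(T,p+[0,0,.051])[0],w2wpix(T,p+[0,0,.026])[0])
E
```

```text
[-0.0069  0.2729  1.7587  0.0001  1.11    1.614 ]
[ 0.4838 -0.0958  0.    ] [421.3091 265.9561] [415.9484 258.3309]
[ 0.5397 -0.0986  0.    ] [425.4177 215.7743] [419.4892 210.7105]
[ 0.5956 -0.1015  0.    ] [428.4373 162.4014] [422.097  160.4054]
[ 0.6515 -0.1044  0.    ] [430.0678 107.8216] [423.5425 109.0964]
```

View pics/p1.png

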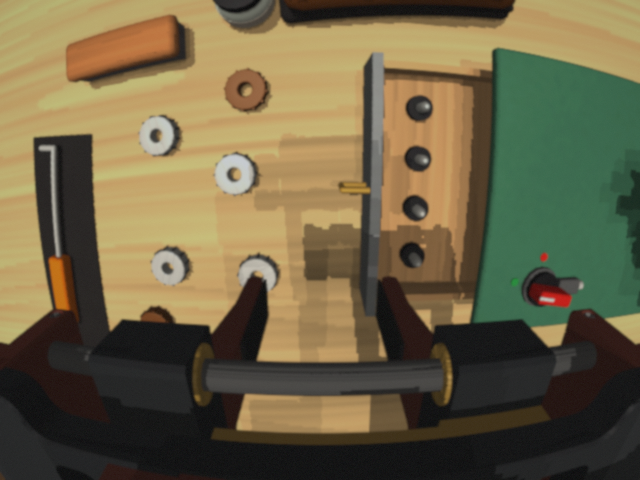

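```bash
python3 - <<'E'
from h import *
im=cv2.imread("pics/p1.png")
cv2.imwrite("pics/p1c.png",cv2.resize(im[90:280,370:490],None,fx=3.1,fy=3.1,interpolation=cv2.INTER_CUBIC))
t=cv2.imread("pics/t3.png");print(t.shape)
t=cv2.cvtColor(cv2.imread("pics/t3.png"),cv2.COLOR_BGR2GRAY) 
E
```

```text
(480, 640, 3)
```

View pics/p1c.png

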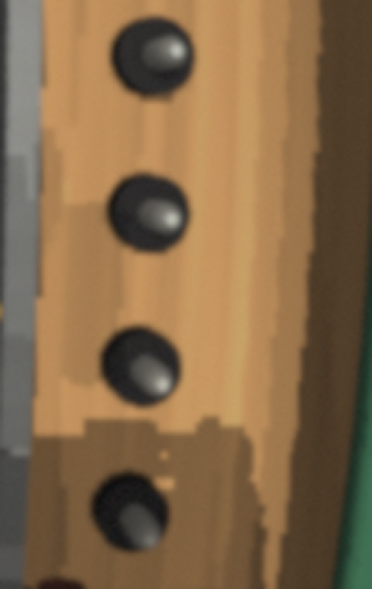

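```bash
python3 - <<'E'
from h import *
T=wT()
tip=np.array([[417.1,260.3],[419.7,212.6],[424.8,159.4],[425.5,106.1]]);bo=np.array([[411.9,254.8],[415.2,208.1],[417.7,158.4],[419,107.7]])
P=np.array(posts)
for n,px,z in(("tip",tip,.049),("boss",bo,.023)):
    d=wpix2w(T,px,z)-P;print(n,np.c_[d@f,d@e]*1000)
# top camera boss blobs
im=cv2.imread("pics/t3.png");V=im.max(2)
m=np.zeros(V.shape,bool);m[215:330,380:415]=V[215:330,380:415]<90
for s,c,_ in blobs(m,40):
    w=pix2w("top",[c],.032)[0];print("top",s[4],c,w,[((w-p)@f*1000,(w-p)@e*1000) for p in posts if np.linalg.norm((w-p)[:2])<.025])
E
```

```text
tip [[4.876  5.8921]
 [6.0167 2.8926]
 [3.5332 2.8073]
 [4.3673 1.6202]]
boss [[4.4743 3.3138]
 [4.4326 2.2845]
 [4.3446 1.8185]
 [4.3879 1.4471]]
top 147 [397.4966 229.4558] [ 0.65   -0.1009  0.032 ] [(np.float64(3.358259731888697), np.float64(-1.7045252603285543))]
top 145 [396.6    257.5172] [ 0.5948 -0.0978  0.032 ] [(np.float64(3.604754713117643), np.float64(-1.02717496584694))]
top 147 [395.8571 285.6599] [ 0.54   -0.0951  0.032 ] [(np.float64(3.546936040890732), np.float64(0.1355315936543267))]
top 146 [394.8425 314.411 ] [ 0.4847 -0.0918  0.032 ] [(np.float64(3.980083344754264), np.float64(0.733921723331785))]
```

Both cameras put the posts about 4 mm further out than computed. I'll shift the estimate and pick the first ring, with a close look before picking and another before placing.

```bash
cat >> h.py <<'E'
posts=[p+.004*f+.001*e for p in posts]
A0=-np.pi/2+TH; GZ=.008
def ring(im,T,near,z):
    H,S,V=cv2.split(cv2.cvtColor(im,cv2.COLOR_RGB2HSV));best=None
    for s,c,m in blobs((S<60)&(V>120),150):
        h=cv2.convexHull(np.argwhere(m)[:,::-1].astype(np.float32))[:,0]
        w=wpix2w(T,h,z)[:,:2].astype(np.float32);(x,y),r=cv2.minEnclosingCircle(w)
        if .017<r<.027 and (best is None or np.hypot(x-near[0],y-near[1])<best[1]): best=(np.array([x,y]),np.hypot(x-near[0],y-near[1]),r)
    return best
def pick(c):
    command_gripper(.9);move_pose([*c,.124],ori(A0))
    im,T=shot("wrist","pick");b=ring(im,T,c,.02);print("ring",b)
    if b is None or b[1]>.05: return False
    if b[1]>.015:
        move_pose([*b[0],.124],ori(A0));im,T=shot("wrist","pick");b=ring(im,T,b[0],.02);print("ring",b)
    print("hit",movel([*b[0],.05]),movel([*b[0],GZ],v=.08,until_force=8),get_tcp_pos())
    command_gripper(0);w=get_grip_width()*88;movel([*b[0],.17]);print("w",w,get_grip_width()*88,get_ft_force());return w>35
E
python3 - <<'E'
from h import *
if pick([.4670,.0899]):
    p=posts[0];move_pose([p[0],p[1],.155],ori(A0));print(get_joint_pos(),get_grip_width()*88,get_time())
    im,T=shot("wrist","pl1");print(w2wpix(T,[p+[0,0,.051],p+[0,0,.026]]),get_tcp_pos())
    c=np.hstack([cv2.resize(cv2.imread("pics/pick.png"),(400,300)),cv2.resize(im[:,:,::-1],(400,300))]);cv2.imwrite("pics/pp.png",c)
E
```

```text
ring (array([0.4699, 0.0906]), np.float64(0.0030215067573318047), 0.02213459461927414)
hit False False [0.47   0.0906 0.008 ]
w 45.43249441020059 45.25528072958082 [ 1.0657  0.3288 -2.5968]
[-0.2106  0.3314  1.9681  0.0005  0.8434  1.4118] 45.03390139827904 44.4917
[[324.2052 237.252 ]
 [324.0481 228.5399]] [ 0.4848 -0.0908  0.1547]
```

View pics/pp.png

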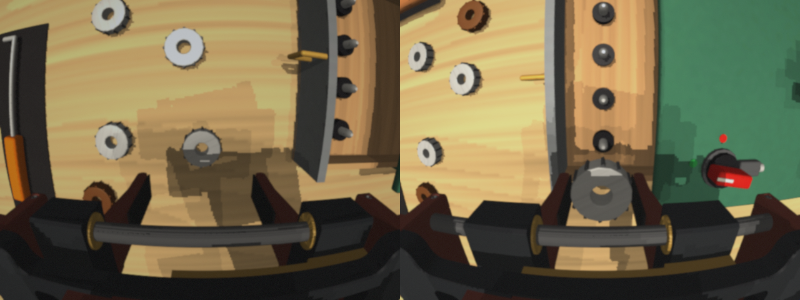

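```bash
python3 - <<'E'
import cv2
im=cv2.imread("pics/pl1.png");cv2.imwrite("pics/pl1c.png",cv2.resize(im[130:370,250:400],None,fx=2.5,fy=2.5,interpolation=cv2.INTER_CUBIC))
E
```

```text
(no output)
```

View pics/pl1c.png

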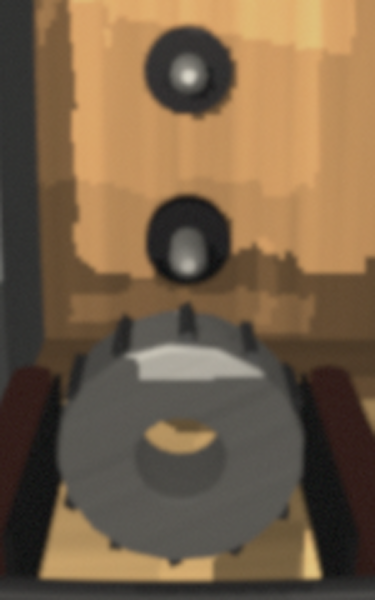

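```bash
python3 - <<'E'
from h import *
T=wT();p=get_tcp_pos()
b=wpix2w(T,[[322.4,312.4]],p[2]+.012)[0]-p;print("bore f,e mm",b@f*1e3,b@e*1e3)
t=np.array([[325.2,235.6],[250+188/2.5,130+72/2.5]]);w=wpix2w(T,t,.051)
for i in(0,1): d=w[i]-posts[i];print("post",i,d@f*1e3,d@e*1e3)
E
```

```text
bore f,e mm 0.8674490287145458 -1.0429750352474019
post 0 -0.19712028738342718 1.405436936990929
post 1 -0.015833059195014855 2.0415227314883873
```

```bash
cat >> h.py <<'E'
def place(i,de=.002,df=-.0005):
    p=posts[i]+de*e+df*f
    move_pose([p[0],p[1],.12],ori(A0));movel([p[0],p[1],.064],v=.1)
    for k,(a,b) in enumerate([(0,0),(1,0),(-1,0),(0,1),(0,-1),(1,1),(-1,1),(1,-1),(-1,-1),(2,0),(-2,0),(0,2),(0,-2)]):
        q=p+.0015*(a*f+b*e)
        movel([q[0],q[1],.062],v=.05);hit=movel([q[0],q[1],.0335],v=.04,until_force=8);z=get_tcp_pos()[2]
        print("try",k,a,b,hit,z,get_ft_force(),get_grip_width()*88)
        if z<.040: break
    else: return False
    command_gripper(.70);movel([q[0],q[1],.13],v=.12);return True
E
python3 - <<'E'
from h import *
print(place(0),get_time())
p=posts[0];shot("wrist","pl2",(200,60,500,360),2)
E
```

```text
try 0 0 0 True 0.03411481962950874 [-0.6393  0.0206  6.5116] 44.875653214079065
True 47.8667
```

View pics/pl2.png

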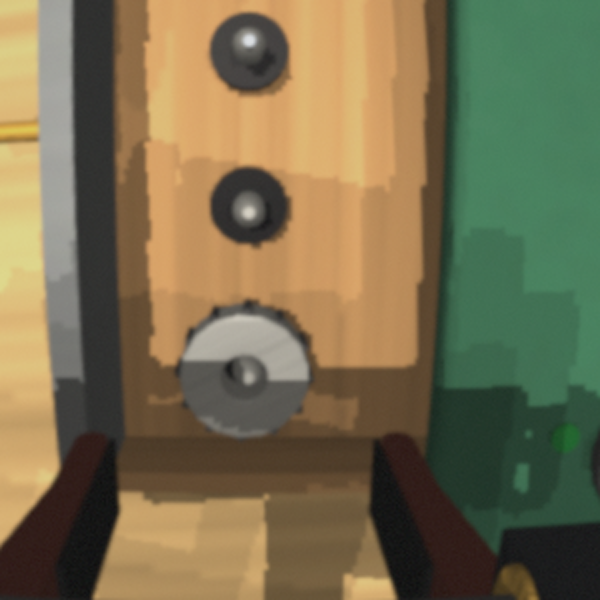

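The ring sits flat on post 1. On to the next three.

```bash
python3 - <<'E'
from h import *
for i,c in ((1,[.482,.2035]),(2,[.589,.1035]),(3,[.643,.194])):
    if not pick(c): print("pick failed",i);break
    p=posts[i];move_pose([p[0],p[1]+.02,.155],ori(A0));w=get_grip_width()*88
    if w<40: print("lost",w);break
    if not place(i): print("place failed");break
    print(i,get_time())
p=mid+.13*f;move_pose([.5,.12,.30],ori(A0))
a,_=shot("top","t5");b,_=shot("wrist","w5")
cv2.imwrite("pics/t5c.png",np.hstack([cv2.resize(a[190:340,220:420],(400,300)),cv2.resize(b,(400,300))])[:,:,::-1])
E
```

```text
ring (array([0.4834, 0.204 ]), np.float64(0.001470413569486489), 0.022163521498441696)
hit False False [0.4832 0.204  0.0077]
w 45.320035857348785 45.39258260280191 [-0.2168 -0.0398 -2.8606]
try 0 0 0 True 0.03416741043092911 [-1.6174  0.7346  6.3596] 45.83448850842182
1 57.2167
ring (array([0.5905, 0.1054]), np.float64(0.0024318442088911963), 0.022038711234927177)
hit False False [0.5904 0.1054 0.0076]
w 45.018857114189984 45.116431068042836 [-0.0176 -0.5017 -1.521 ]
try 0 0 0 True 0.03416026369613459 [-0.304  -0.2118  5.6978] 44.94753941318981
2 65.8833
ring (array([0.6457, 0.1949]), np.float64(0.0028846213583672655), 0.022019745782017708)
hit False False [0.6457 0.1949 0.0077]
w 45.79083478297349 45.375363982366274 [ 0.5174  0.6852 -2.6734]
try 0 0 0 True 0.034178659883342954 [-1.6296  0.039   6.9488] 45.687527071906956
3 75.1583
```

View pics/t5c.png

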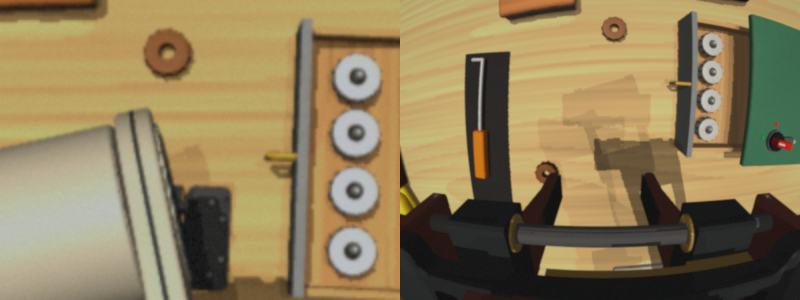

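All four rings are on their posts, and only the brown look-alikes are left on the bench. The apron blocks the fingers from pushing the drawer home, so I'll pick up the hook again and push the panel with its end. First I check where the hook lies.

```bash
cat >> h.py <<'E'
def handle(im,T):
    H,S,V=cv2.split(cv2.cvtColor(im,cv2.COLOR_RGB2HSV));m=(H>3)&(H<22)&(S>190)&(V>80)
    best=None
    for s,c,mm in blobs(m,300):
        w=wpix2w(T,np.argwhere(mm)[:,::-1],.027)[:,:2].astype(np.float32)
        r=cv2.minAreaRect(w);sz=sorted(r[1])
        if .018<sz[0]<.036 and .09<sz[1]<.125:
            b=cv2.boxPoints(r);d=max([b[1]-b[0],b[2]-b[1]],key=np.linalg.norm);d=d/np.linalg.norm(d)
            if d[0]<0:d=-d
            best=(np.array(r[0]),np.arctan2(d[1],d[0]),sz)
    return best
E
python3 - <<'E'
from h import *
move_pose([.49,.30,.30],ori(np.pi/2-.2));im,T=shot("wrist","h9");print(handle(im,T))
command_gripper(.7)
g=np.array([.4865,.3832]);move_pose([*g,.22],ori(-.168+np.pi/2));im,T=shot("wrist","h10");r=handle(im,T);print(r)
E
```

```text
(array([0.4481, 0.3899]), np.float32(-0.16682097), [0.029045430943369865, 0.10917865484952927])
(array([0.4478, 0.3912]), np.float32(-0.17224798), [0.02748199552297592, 0.10787448287010193])
```

```bash
python3 - <<'E'
from h import *
g=np.array([.4865,.3832]);h=-.168
movel([*g,.07],frame=ori(h+np.pi/2));print("hit",movel([*g,.006],v=.06,until_force=8))
command_gripper(0);print("w",get_grip_width()*88);movel([*g,.16])
def go(ff,ee,z=.049,v=.05,uf=None):
    q=mid+ff*f+ee*e; r=movel([q[0],q[1],z],v=v,until_force=uf); print(ff,ee,r,((get_tcp_pos()-mid)@np.c_[f,e]),get_ft_force(),get_grip_width()*88); return r
q=mid+.36*f-.045*e
move_pose([q[0],q[1],.2],ori(TH));go(.36,-.045,v=.15)
r=go(.27,-.045,uf=12)
if not r: r=go(.12,-.045,v=.06,uf=12)
if not r: r=go(.08,-.045,v=.03,uf=12)
a,_=shot("top","t6");b,_=shot("side","s6")
cv2.imwrite("pics/t6c.png",np.hstack([cv2.resize(a[180:360,300:540],(400,300)),cv2.resize(b[200:380,180:420],(400,300))])[:,:,::-1]);print(get_time())
E
```

```text
hit False
w 27.963167881019174
0.36 -0.045 False [ 0.3604 -0.0443] [-0.5367  0.185  -2.8996] 27.790858691061107
0.27 -0.045 False [ 0.27   -0.0451] [ 0.093  -0.3791 -2.4269] 27.840104841818167
0.12 -0.045 False [ 0.1201 -0.0449] [-1.1641  0.6158 -2.5164] 28.345989918391307
0.08 -0.045 True [ 0.0947 -0.0454] [ 0.2801  4.3847 -1.2679] 27.67783053898264
91.5583
```

View pics/t6c.png

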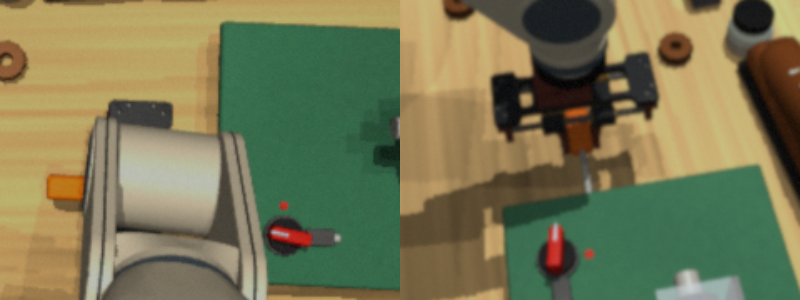

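```bash
python3 - <<'E'
from h import *
q=mid+.36*f-.045*e;movel([q[0],q[1],.049]);movel([q[0],q[1],.2])
g=np.array([.4865,.3832]);h=-.168
move_pose([*g,.12],ori(h+np.pi/2));print(get_grip_width()*88,movel([*g,.0075],v=.06,until_force=10))
command_gripper(.6);movel([*g,.2])
k=np.array([.472,-.217])
command_gripper(.5);move_pose([*k,.22],ori(A0+1.38));print(get_joint_pos())
print("hit",movel([*k,.127],v=.06,until_force=8));command_gripper(0);print("w",get_grip_width()*88,get_ft_force())
for d in (1.1,.8,.5,.2,.02):
    movel([*k,.127],frame=ori(A0+d),v=.05);print(d,get_ft_force(),get_ft_torque()[2])
command_gripper(.5);movel([*k,.22]);move_pose([.45,.05,.3],ori(A0))
a,_=shot("top","t7");b,_=shot("wrist","w7");c,_=shot("side","s7");print(get_time())
cv2.imwrite("pics/t7c.png",np.hstack([cv2.resize(c,(400,300)),cv2.resize(b[:300,240:],(400,300))])[:,:,::-1])
E
```

```text
27.643848101256705 False
[-0.4525  0.2723  1.8636  0.0001  1.0056 -0.2121]
hit False
w 13.729414337399263 [ 3.8739 -1.4858 -3.4023]
1.1 [ 5.2399 -0.5904 -2.8092] 0.09728095444159288
0.8 [ 5.4999 -0.9283 -2.0336] -0.005196710530425197
0.5 [ 4.3983  2.455  -0.0349] -0.12690764498198037
0.2 [3.7619 4.1401 1.7196] -0.19505928784593182
0.02 [4.0765 5.3635 2.1503] -0.10550179624117306
109.3333
```

The viewing limit is reached, so I'll do the last checks numerically.

```bash
python3 - <<'E'
from h import *
def red(n):
    H,S,V=cv2.split(cv2.cvtColor(cv2.imread(n),cv2.COLOR_BGR2HSV));m=((H<6)|(H>174))&(S>150)&(V>90);m[:280]=0;m[345:]=0;m[:,:440]=0;m[:,500:]=0
    s,c,mm=max(blobs(m,30),key=lambda b:b[0][4]);p=np.argwhere(mm)[:,::-1].astype(np.float32);return c,s[:4],cv2.minAreaRect(p)
for n in("top0","t5","t7"):print(n,red(f"pics/{n}.png"))
# drawer/apron region: difference from the start picture in front of apron
a=cv2.imread("pics/top0.png").astype(int);b=cv2.imread("pics/t7.png").astype(int);t=cv2.imread("pics/t5.png").astype(int)
for n,x in(("out",t),("now",b)):print(n,"bench strip diff",np.abs(x-a)[200:290,370:428].mean(),"jar/brush/shoe",np.abs(x-a)[125:200,190:460].mean())
move_pose([.49,.30,.30],ori(np.pi/2-.2));im,T=shot("wrist","h11");print("hook",handle(im,T))
im=cv2.imread("pics/t7.png");H,S,V=cv2.split(cv2.cvtColor(im,cv2.COLOR_BGR2HSV))
print("grey rings on bench",[c for s,c,m in blobs((S<50)&(V>130),60) if 200<c[0]<425 and s[4]<600],get_grip_width(),get_time())
E
```

```text
top0 (array([474.227 , 322.8834]), array([470, 310,   9,  24], dtype=int32), ((474.0, 321.5), (23.0, 8.0), 90.0))
t5 (array([475.7024, 321.7143]), array([462, 316,  25,  12], dtype=int32), ((474.4294128417969, 321.317626953125), (24.62160873413086, 8.460289001464844), 12.528807640075684))
t7 (array([474.25 , 322.939]), array([470, 310,   9,  24], dtype=int32), ((474.0, 321.5), (23.0, 8.0), 90.0))
out bench strip diff 29.897828863346106 jar/brush/shoe 5.279292181069959
now bench strip diff 1.9869093231162196 jar/brush/shoe 2.612082304526749
hook (array([0.4482, 0.3898]), np.float32(-0.16670369), [0.029071247205138206, 0.1091962456703186])
grey rings on bench [] 0.4994793982789309 111.5583
```

```bash
python3 -c "
from station import *
job_done();print(get_time())"
```

```text
the job is handed in; nothing more can be done
the job is handed in; nothing more can be done
```

The whole job is done and handed in at about 112 s on the robot's clock; no verdict is reported.

**What I did:**
- I turned the lock knob to free, caught the brass loop with the pull hook and drew the drawer out to its stop.
- All four grey cutters went onto posts of their own, each on the first try. I left the two brown look-alikes alone.
- The apron blocks the fingers, so I pushed the drawer home with the end of the hook.
- I laid the hook back on its mat and turned the knob to locked.

**Last checks:**
- **Knob:** in the top picture the wing matches its starting position exactly.
- **Drawer:** the push stopped at 94.7 mm, against 93.5 mm expected for home. The strip in front of the apron looks as it did at the start. That the knob went fully back also suggests the drawer is home, since the locking pin cannot drop otherwise.
- **Cutters:** all four were flat on their posts in the last picture before shutting. Under the apron they can no longer be seen, and none is left on the bench.
- **Hook:** it lies flat on the mat within about 1 mm of where it was before I picked it up for the push.
- **Jar, brush and shoe:** I saw no change beyond image noise.

**What disagreed:** the posts measured about 4 mm further out than I first computed, so I corrected for that before placing. The viewing limit of 16 pictures ran out, so the final check was by numbers, not by eye.

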